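# Weigh the thin glass biscuit jar

## Task

Weigh the glass biscuit jar with the red lid: lift it off the white wire shelf, stand it upright in the middle of the kitchen scale's round steel pan and let go, leaving it there. The glass is thin, so grip it lightly (no more than about 40 N at the fingers), keep it upright, and lower it softly onto the pan without dropping it or pressing down (the pan must never carry more than 12 N). Leave the jar with the blue lid, the yellow-banded tin and the mug where they are.

Things in the scene. Friction and masses are not known exactly. Their poses are not given: they have to be found in the camera images.
- biscuit_jar: The thing to weigh: upright round thin glass jar, 58 mm diameter, 110 mm high, with a stack of brown biscuits seen inside, closed by a fixed red lid of 50 mm diameter and 20 mm height (130 mm in all). 0.33 to 0.6 kg, its weight is not known beforehand. Origin: centre of the underside, z up. Grip the glass across its 58 mm, between 60 and 105 mm above the origin.
- shelf: Fixed low white wire shelf standing on the counter, 140 (x) by 420 (y) mm, its top 80 mm above its origin (centre, at counter height). The jar with the red lid, the jar with the blue lid and the tin stand on it in a row along its y, about 130 mm apart, in any order.
- scale: Fixed mechanical kitchen scale: white housing 150 by 160 mm and 70 mm high on a dark foot 170 by 180 mm, a dial on its -x face, carrying the round pan. Origin: centre of the underside, at counter height.
- pan_top (a point): Centre of the upper face of the scale's flat round steel pan (160 mm diameter, small dark cross at its centre), 97 mm above the counter when empty; z up.
- pan (a joint): How far the pan has sunk, in m: 0 empty, 0.018 at its hard stop. It is carried by a spring of 0.9 N per mm, so the jar alone sinks it about 3.5 to 6.5 mm; 12 N is reached at about 13 mm.
- nut_jar: Bystander: the same glass jar with a blue lid and round brown nuts inside, on the shelf. Origin: centre of the underside.
- tin: Bystander: upright grey metal tin with a broad yellow band and a pale top, 62 mm diameter, 110 mm high, on the shelf. Origin: centre of the underside.
- mug: Bystander: blue mug, 80 mm diameter, 90 mm high, with a handle, on the counter in front of the shelf, towards the robot. Origin: centre of the underside.
Mind the look-alikes: they are no part of the job. What is shaped like the biscuit_jar but green is not meant.

How it is judged (in metres and radians):
At the end, for the whole second after the job is handed in: The biscuit jar stands upright (within 0.1 rad) and at rest on the pan, its centre within 30 mm of the pan's centre, its weight on the scale (more than 2 N), released; the blue-lidded jar, the tin and the mug stand within 25 mm of where they were (horizontal distance between biscuit_jar and pan_top below 0.03 m and z of biscuit_jar in the frame of pan_top between -0.004 and 0.004 m and angle between biscuit_jar's own z axis and vertical below 0.1 rad and contact force between biscuit_jar and scale above 2 N and linear speed of biscuit_jar below 0.03 m/s and distance of each of nut_jar, tin, mug from where it was at the start of the episode below 0.025 m and angle between each of nut_jar, tin, mug's own z axis and vertical below 0.2 rad); the robot touches nothing.
It fails at once if the thin glass jar is squeezed: the finger forces on it add up to more than 100 N (50 N a finger) (contact force between the fingers and biscuit_jar above 100 N).
It fails at once if the jar is struck or pressed on the scale: more than 12 N between them (contact force between biscuit_jar and scale above 12 N).
It fails at once if the jar is dropped onto the pan: it moves faster than 0.3 m/s within 10 mm of the pan's surface (horizontal distance between biscuit_jar and pan_top below 0.1 m and z of biscuit_jar in the frame of pan_top below 0.01 m and linear speed of biscuit_jar above 0.3 m/s).
It fails at once if the jar is tipped more than 0.35 rad (angle between biscuit_jar's own z axis and vertical above 0.35 rad).
It fails at once if a bystander (blue-lidded jar, tin or mug) is moved more than 25 mm or tipped more than 0.2 rad (distance of any of nut_jar, tin, mug from where it was at the start of the episode above 0.025 m or angle between any of nut_jar, tin, mug's own z axis and vertical above 0.2 rad).
It also fails if it takes over 48 s, if anything falls off the work surface, if the arm or the gripper's body presses on something with over 40 N, if the wrist force passes 120 N, or if a joint passes its speed limit or range.

## Robot

A 6-joint arm with a two-finger parallel gripper is mounted at the origin on the work surface. World frame = base frame: x ahead of the robot, y to its left, z up, the work surface at z = 0. Lengths are in m, angles in degrees, forces in N, time in s.
With the tool pointing down it reaches from about 0.35 to 0.875 m from the base axis. Payload 4.2 kg.
Tool frame: the origin (TCP) lies midway between the tips of the shut fingers; the grasp point (between the pads) lies 19 mm behind it; z points along the fingers, y is the line along which they close (so a half turn about z gives the same grasp; the last joint's range is limited). The gripper opens to 87 mm and grips with 3 to 60 N. Pads are 19 mm wide; open, the fingers measure 117 mm over their backs; the gripper's body (75 mm by 190 mm) begins 51 mm behind the grasp point.
Start: joints at [79.962, 22.042, 0.453, 0, -68.411, -14.817], TCP at [0.263, 0.567, 0.184] pointing down, gripper open.
Joint ranges: [-179.83, 179.83], [-69.29, 118.12], [-61.27, 80.66], [-181.25, 117.63], [-171.15, -9.14], [-177.46, 177.46]. Speed limits (degrees/s): [159.86, 159.86, 180, 180, 180, 180].

## Interface

Orientations are given as [roll, pitch, yaw] about the fixed x, y, z axes, in that order (R = Rz(yaw) Ry(pitch) Rx(roll)).
In Python, from workcell import env gives the robot as it stands. The module is installed in compiled form; this text tells all that it offers. Calls block until the motion is done:
- env.goto(position, orientation): joint-space move of the TCP to a pose.
- env.move_straight(position, rotation=None, rate=0.15, force_limit=None): straight line of the TCP; rotation=None keeps the orientation; rate is the mean speed in m/s. With force_limit (N) it stops when the force on the tool has changed by that much, and returns True; else False.
- env.set_joints(angles): joint-space move.
- env.gripper_to(opening, grasp_force=None): opening from 0.0 (shut) to 1.0 (fully open); grasp_force is the grip in N (None keeps the last); returns when the fingers have stopped.
- env.dwell(seconds).
- env.inverse_kinematics(position, orientation): joint angles nearest the present ones, or None.
- env.read_state(): the state.
- env.grab_frame(name): name is "side" or "top"; returns a dict with "image" (400x640x3 uint8, blue, green, red), "fx", "fy", "cx", "cy" (pixels), "D" ([k1, k2, p1, p2, k3] as OpenCV has them; the pictures are not rectified), "position" and "orientation" of the camera in the world. Camera axes: x right, y up, looking along -z (the intrinsics and any distortion apply to the point x, -y, -z); pixel columns grow to the right and rows downward; lengths in m; the calibration is good to about 2 mm. A picture is of the moment at which its call begins. There is no depth.
A pose or a line that the arm cannot do raises env.Unreachable and nothing moves.
- env.close_job(): hands the job in; it is judged then, once.
Trained networks look in a picture, given as the dict that the camera call returned (one of the last four; its "shot" number tells which), for a name from the list of things; names that differ only in an ending like _2 or _b are one class to them, and where a whole thing is asked for, a point or a joint stands for the part that bears it (a point fixed in the world has none). Each returns a list of dicts, best first, with "score" (0 to 1); they miss things now and then, are a little off and sometimes report something else, mostly with a low value. They report only what shows in the picture. A call takes as long as a camera call. They do not tell look-alikes from the thing itself.
- env.search_frame(picture, thing): "xyz" ([x, y, z] in m, in world coordinates, good to about 4 mm: the middle of the surface that is visible of it).
- env.trace(picture, thing): "mask" (400x640 bool, what is visible of it).
The state is a dict: "clock": time; "joint_positions": joint angles; "qvel": joint speeds; "joint_torque": joint torques, N m; "position": TCP position; "tool_rot": TCP orientation; "force": force on the tool from outside, world axes, zero at the start; "wrist_torque": the same for the moment, N m; "opening": opening from 0.0 (shut) to 1.0 (fully open); "finger_force": force on a finger pad.
Only numpy, scipy, OpenCV 4.12 (cv2) and the standard library are available. Lean on these libraries where they do the work, as an engineer would, in place of code of your own. Each camera call takes 0.05 s, during which the arm holds its last target. There are 200 camera calls.

## Working session

There is one attempt and no reset: what is moved stays moved. The work goes in short steps, each a Python script; the robot and the scene stay as the last script left them, time stands still between calls to the robot, and variables do not carry over. Pictures are saved under pics/ and viewed, at most 10 in all, crops included, and the job is handed in when it is done.

```bash
mkdir -p pics
python3 - <<'E'
from workcell import env
import cv2, numpy as np
s=env.read_state(); print(s['clock'],s['tool_rot'],s['force'],s['opening'])
ims=[]
for c in ("side","top"):
    f=env.grab_frame(c); cv2.imwrite(f'pics/{c}0.png',f['image'])
    print(c,f['position'],f['orientation'],f['fx'],f['fy'],f['cx'],f['cy'],f['D'])
    for t in ("biscuit_jar","nut_jar","tin","mug","shelf","scale","pan_top"):
        try:
            for d in env.search_frame(f,t)[:3]: print(t,round(d['score'],2),np.round(d['xyz'],3))
        except Exception as e: print(t,e)
E
```

```text
0.0 [ 1.79874100e+02 -6.01317608e-03 -2.48638154e+01] [0.19731912 0.61252173 0.12072034] 1.0008128736751534
side [ 0.30907871 -0.57940348  0.7010694 ] [ 44.55882433  -0.79980587 -16.9942401 ] 387.18448613759125 387.18448613759125 311.8135925295859 199.66641353824764 [-0.06103843  0.          0.          0.          0.        ]
biscuit_jar 0.94 [0.551 0.248 0.164]
biscuit_jar 0.85 [0.425 0.379 0.086]
nut_jar 0.89 [0.57  0.109 0.179]
tin 0.76 [ 0.553 -0.014  0.161]
mug 0.61 [0.375 0.237 0.057]
shelf 0.95 [0.537 0.025 0.082]
scale 0.79 [ 0.533 -0.333  0.094]
pan_top 0.57 [ 0.545 -0.312  0.095]
top [0.45182202 0.03967148 1.16434734] [  2.29956513  -0.74231413 -91.64108592] 403.10287838959164 403.10287838959164 317.2007728634636 197.98413307401862 [-0.08531573  0.          0.          0.          0.        ]
biscuit_jar 0.94 [0.553 0.257 0.206]
biscuit_jar 0.64 [0.427 0.39  0.112]
nut_jar 0.61 [0.576 0.124 0.207]
tin 0.64 [0.552 0.    0.188]
tin 0.45 [ 0.542 -0.287  0.096]
mug 0.57 [0.372 0.272 0.022]
shelf 0.8 [0.575 0.134 0.078]
scale 0.89 [ 0.542 -0.285  0.098]
pan_top 0.79 [ 0.547 -0.303  0.096]
pan_top 0.28 [0.366 0.273 0.023]
```

View pics/side0.png

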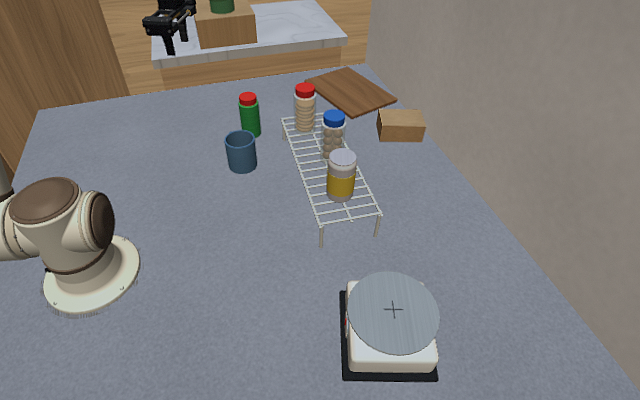

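View pics/top0.png

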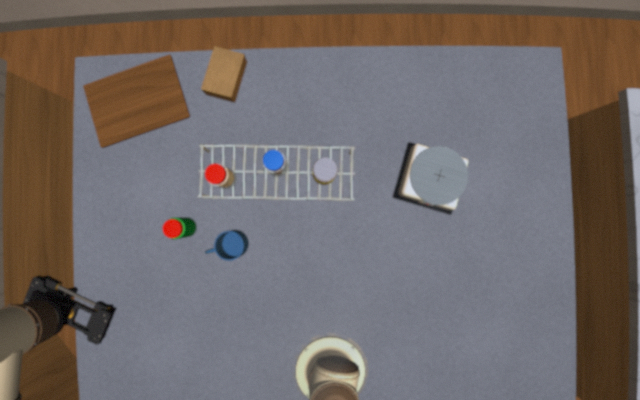

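The red-lidded biscuit jar is at top (217,175) / side (305,110), at the end of the shelf nearest the green look-alike at top (174,228). The blue jar is at top (273,160), the tin at (325,170) and the mug at (231,244). The pan cross is at top (440,175) / side (394,309). Next I refine the lid and cross positions, then pick.

```bash
cat > h.py <<'E'
from workcell import env
import cv2, numpy as np
from scipy.optimize import least_squares
from scipy.spatial.transform import Rotation as Ro
def proj(f,P):
    R=Ro.from_euler('xyz',f['orientation'],degrees=True).as_matrix()
    p=(np.atleast_2d(P)-f['position'])@R*[1,-1,-1]
    K=np.array([[f['fx'],0,f['cx']],[0,f['fy'],f['cy']],[0,0,1.]])
    return cv2.projectPoints(p.astype(float),np.zeros(3),np.zeros(3),K,np.array(f['D'],float))[0][:,0]
def blob(f,kind,guess,r):
    u,v=proj(f,guess)[0]; b,g,rr=[f['image'][...,i].astype(int) for i in range(3)]
    m={'red':(rr>110)&(rr>2.2*g)&(rr>2.2*b),'dark':(b+g+rr)<250}[kind]
    yy,xx=np.mgrid[:400,:640]; m&=np.hypot(xx-u,yy-v)<r
    return np.array([xx[m].mean(),yy[m].mean()]),m.sum()
a=np.linspace(0,2*np.pi,60,endpoint=False)
def hullc(f,x,y,z0,z1,rad):
    P=np.vstack([np.c_[x+rad*np.cos(a),y+rad*np.sin(a),0*a+z] for z in (z0,z1)])
    M=cv2.moments(cv2.convexHull(proj(f,P).astype(np.float32)))
    return np.array([M['m10'],M['m01']])/M['m00']
def lid(fs,g,z=0.08):
    c=[blob(f,'red',[g[0],g[1],z+.12],18)[0] for f in fs]
    s=least_squares(lambda q:np.concatenate([hullc(f,q[0],q[1],z+.11,z+.13,.025)-k for f,k in zip(fs,c)]),g)
    return s.x,s.fun
def cross(fs,g,z=0.097):
    c=[blob(f,'dark',[g[0],g[1],z],16) for f in fs]
    s=least_squares(lambda q:np.concatenate([proj(f,[q[0],q[1],z])[0]-k[0] for f,k in zip(fs,c)]),g)
    return s.x,s.fun,[k[1] for k in c]
E
python3 - <<'E'
from h import *
fs=[env.grab_frame(n) for n in("side","top")]
print(lid(fs,[.555,.255])); print(cross(fs,[.546,-.304]))
for p in ([.555,.255,.153],[.555,.255,.35]): print(env.inverse_kinematics(p,[180,0,-90]))
print(env.inverse_kinematics([.546,-.304,.35],[180,0,-140]))
E
```

```text
(array([0.55655982, 0.27057073]), array([-0.14550654,  0.37806533, -0.14449992, -0.17268382]))h.py:14: RuntimeWarning: Mean of empty slice.
  return np.array([xx[m].mean(),yy[m].mean()]),m.sum()
  ret = ret.dtype.type(ret / rcount)
Traceback (most recent call last):
  File "h.py", line 26, in cross
    s=least_squares(lambda q:np.concatenate([proj(f,[q[0],q[1],z])[0]-k[0] for f,k in zip(fs,c)]),g)
ValueError: Residuals are not finite in the initial point.
```

```bash
sed -i "s/'dark':(b+g+rr)<250}/'dark':cv2.morphologyEx(f['image'].min(2),cv2.MORPH_BLACKHAT,np.ones((9,9)))>25}/" h.py
python3 - <<'E'
from h import *
fs=[env.grab_frame(n) for n in("side","top")]
print(lid(fs,[.555,.255])); print(cross(fs,[.546,-.304]))
for p in ([.5565,.2705,.153],[.5565,.2705,.36]): print(env.inverse_kinematics(p,[180,0,-90]))
print(env.inverse_kinematics([.546,-.304,.36],[180,0,-140]))
E
```

```text
(array([0.55638894, 0.27048462]), array([-0.20747578,  0.44964149, -0.10204415, -0.18269831]))
(array([ 0.54731951, -0.30533974]), array([-0.14741935, -0.13342666,  0.27770919, -0.16604593]), [np.int64(55), np.int64(1)])
[ 40.8899452   22.72791195  -3.14649746   0.         -64.12559058
 -40.8899452 ]
[ 40.8899452   18.1563548   19.13286746   0.         -90.97651266
 -40.8899452 ]
[-14.2923488   18.84333767  20.1118384    0.         -91.26850073
 -35.7076512 ]
```

Run:
```python
from h import *
s=env.read_state(); x,y=.5564,.2705
env.move_straight([*s['position'][:2],.36],rate=.25)
env.goto([x,y,.36],[180,0,-90])
f0=env.read_state()['force']
print('hit',env.move_straight([x,y,.153],rate=.1,force_limit=6))
s=env.read_state(); print(s['clock'],s['position'],s['force']-f0)
f=env.grab_frame("side"); cv2.imwrite('pics/side1.png',f['image'][60:220,200:440].repeat(3,0).repeat(3,1))
```

```text
hit False
5.6083 [0.55666196 0.27067856 0.15352926] [1.63660657 0.41915638 1.10644004]
```

View pics/side1.png

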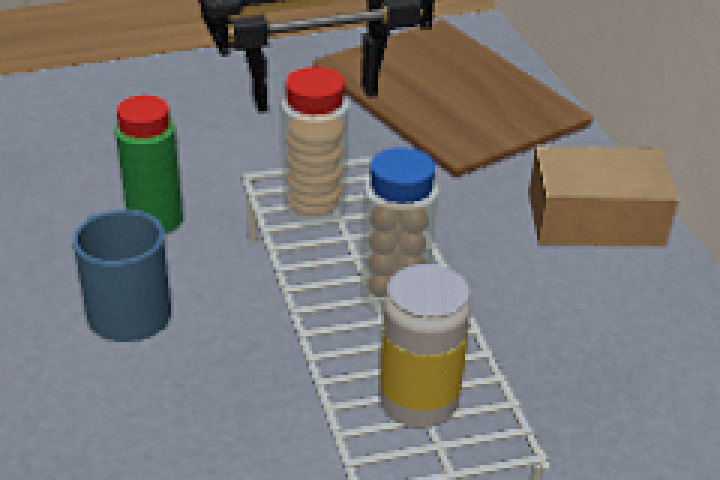

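The open fingers straddle the red jar, but their tips (crop (262,105), (372,92)) look higher than expected, near lid height. I'll project the TCP to check this before closing.

Run:
```python
from h import *
s=env.read_state();p=s['position'];print(p,s['tool_rot'],s['joint_positions'],s['clock'])
fs=[env.grab_frame(n) for n in("side","top")]
for f in fs:
    print(proj(f,[p,p+[.043,0,0],p-[.043,0,0],p+[0,0,.057],[.5567,.2707,.08],[.5567,.2707,.21]]).round(1).tolist())
    for d in env.search_frame(f,"biscuit_jar")[:2]: print(d)
cv2.imwrite('pics/top2.png',fs[1]['image'][100:260,120:360].repeat(3,0).repeat(3,1))
# free-z triangulation of lid
c=[blob(f,'red',[.556,.27,.2],18)[0] for f in fs[:1]]
print(c)
```

```text
[0.556607   0.27064006 0.15348062] [-1.79957903e+02  2.91571390e-02 -8.99964191e+01] [ 4.08965589e+01  2.26927337e+01 -3.13168678e+00  6.13284486e-03
 -6.41246693e+01 -4.08956626e+01] 5.6583
[[304.4, 105.5], [320.0, 103.2], [288.5, 108.0], [304.4, 85.9], [304.4, 128.7], [304.5, 86.1]]
{'xyz': [0.5512, 0.2497, 0.1638], 'score': 0.77}
{'xyz': [0.429, 0.3817, 0.0891], 'score': 0.64}
[[219.3, 175.1], [219.0, 158.2], [219.5, 192.2], [213.8, 172.8], [225.4, 177.7], [213.8, 172.8]]
{'xyz': [0.4287, 0.3915, 0.1099], 'score': 0.7}
{'xyz': [0.5467, 0.246, 0.1853], 'score': 0.62}
[array([304.48728814,  89.33050847])]
```

View pics/top2.png

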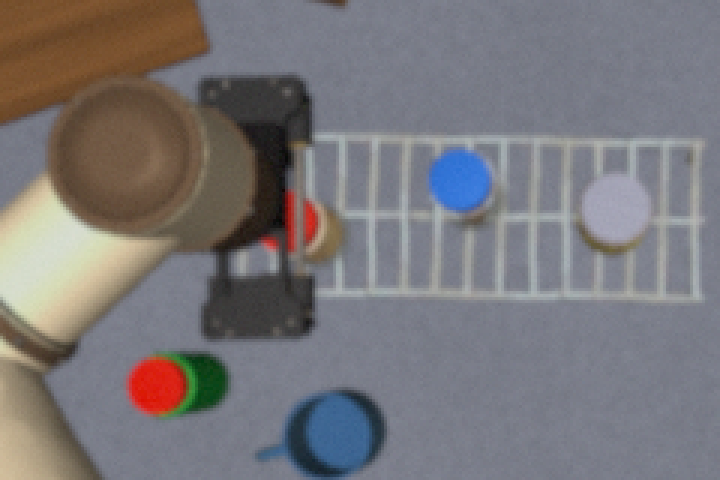

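The top view shows the gripper centred over the jar in x. The side view has the tips about 12 px (~35 mm) higher than the TCP projection. That could be the open fingers retracting on their linkage, so I'll narrow them a little without touching the jar and look closely.

Run:
```python
from h import *
f=env.grab_frame("side"); A=f['image'][55:145,265:345]
env.gripper_to(0.8,20)
s=env.read_state(); print(s['opening'],s['force'],s['finger_force'],s['clock'])
f=env.grab_frame("side"); B=f['image'][55:145,265:345].copy(); 
cv2.imwrite('pics/side3.png',cv2.resize(np.hstack([A,B]),None,fx=5,fy=5,interpolation=cv2.INTER_CUBIC))
```

```text
0.8008508148431197 [ 0.493177   -0.7066404   0.61717041] 0.0 6.55
```

View pics/side3.png

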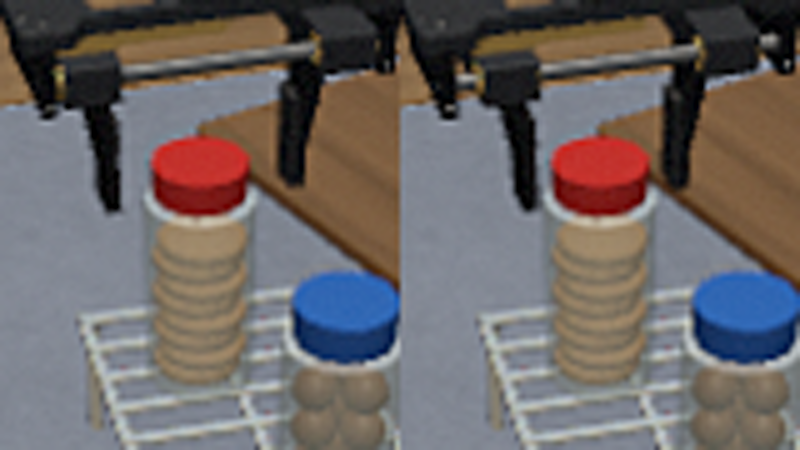

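The gripper is prismatic, so linkage retraction is ruled out. The left and right tips at about full-frame (287,97) and (323,92) really sit higher than the reported TCP implies. I'll check the same thing in the start pictures, with the projected TCP marked.

Run:
```python
from h import *
q=[]
R=Ro.from_euler('xyz',[179.874,0,-24.86],degrees=True).as_matrix()
p=np.array([.263,.567,.184])
for n,(r,c) in (("side",(0,110)),("top",(250,10))):
    f=env.grab_frame(n); im=cv2.imread(f'pics/{n}0.png')
    P=proj(f,[p+R@[0,.0435,0],p-R@[0,.0435,0],p+R@[0,.0435,-.07],p-R@[0,.0435,-.07]]); print(P.round(1).tolist())
    im=cv2.resize(im[r:r+100,c:c+100],None,fx=4,fy=4,interpolation=cv2.INTER_CUBIC)
    for i,(u,v) in enumerate(P): cv2.circle(im,(int((u-c)*4+2),int((v-r)*4+2)),4,(0,255,0) if i<2 else (0,255,255),1)
    q.append(im)
cv2.imwrite('pics/start.png',np.hstack(q))
```

```text
[[175.1, 66.6], [186.3, 53.4], [169.5, 42.8], [190.8, 74.7]]
[[116.4, 303.5], [85.6, 288.9], [102.1, 310.0], [100.0, 284.3]]
```

View pics/start.png

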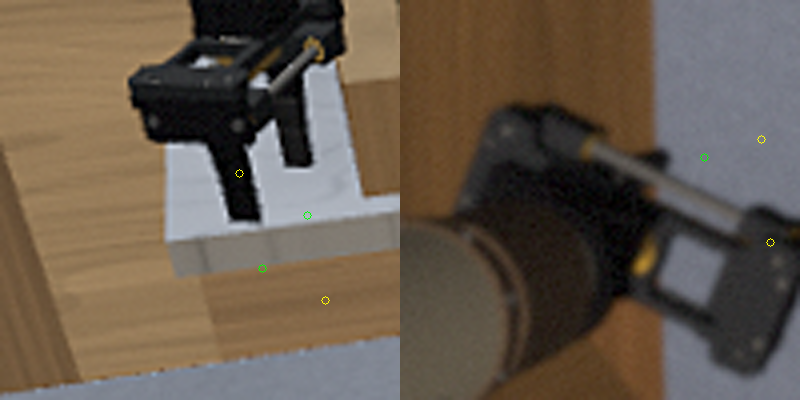

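In both poses the true tips sit about 12 px above the projected TCP in the side view, and the top view agrees. The tool therefore rides about 33 mm higher than reported along its axis, with no sideways offset. The 44 mm gap seen between lid and rail (stated: 13 mm) confirms it. I reopen and lower guardedly by 33 mm.

Run:
```python
from h import *
env.gripper_to(1.0)
p=env.read_state()['position']; f0=env.read_state()['force']
print('hit',env.move_straight([.5564,.2705,.121],rate=.06,force_limit=4))
s=env.read_state(); print(s['clock'],s['position'],s['force']-f0)
f=env.grab_frame("side"); A=f['image'][55:145,265:345]
cv2.imwrite('pics/side4.png',cv2.resize(A,None,fx=5,fy=5,interpolation=cv2.INTER_CUBIC))
```

```text
hit False
8.025 [0.55659637 0.27053058 0.12097675] [-0.176093   -0.12464632  0.62063756]
```

View pics/side4.png

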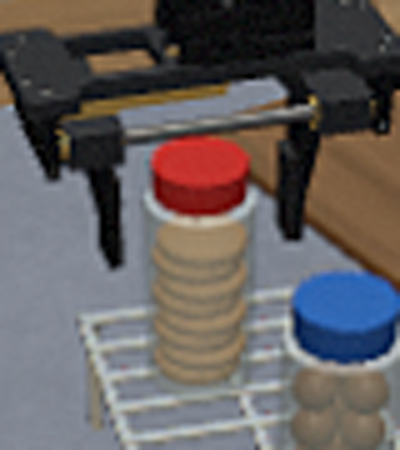

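The tips are now where z=0.153 would project (rows 108 and 103), straddling the glass. Grip and lift.

Run:
```python
from h import *
f0=env.read_state()['force']
env.gripper_to(0.0,22)
s=env.read_state(); print(s['opening']*87,s['finger_force'],(s['force']-f0),s['clock'])
env.move_straight([.5564,.2705,.135],rate=.05); env.dwell(.3)
s=env.read_state(); print(s['opening']*87,s['finger_force'],(s['force']-f0),s['clock'])
env.move_straight([.5564,.2705,.33],rate=.15); env.dwell(.4)
s=env.read_state(); print(s['opening']*87,s['finger_force'],(s['force']-f0),s['wrist_torque'],s['clock'])
f=env.grab_frame("side"); cv2.imwrite('pics/side5.png',cv2.resize(f['image'][0:150,200:400],None,fx=3,fy=3))
```

```text
57.3904984672409 21.992200445383787 [-0.34703844  0.08582679  0.63780054] 8.7
58.02948321383756 21.993332931306213 [ 0.80925213  0.46303448 -4.31000728] 9.4333
57.63195286881272 21.993323026690632 [ 0.75344036  1.08201123 -4.45027654] [ 0.10913163 -0.08533535 -0.03645997] 11.2833
```

View pics/side5.png

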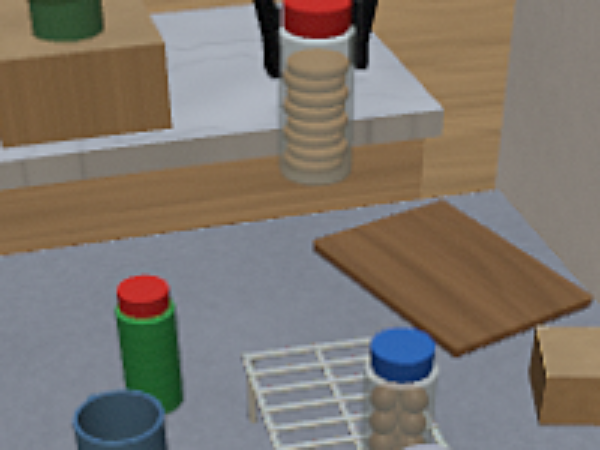

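The jar is held upright at 22 N and weighs about 4.5 N. Now I carry it over and hover above the pan.

Run:
```python
from h import *
env.goto([.5473,-.3053,.33],[180,0,-140])
env.move_straight([.5473,-.3053,.165],rate=.12); env.dwell(.4)
s=env.read_state(); print(s['opening']*87,s['finger_force'],s['force'],s['position'],s['tool_rot'],s['clock'])
fs=[env.grab_frame(n) for n in("side","top")]
A=fs[0]['image'][200:380,310:470];B=fs[1]['image'][85:265,380:540]
cv2.imwrite('pics/pan6.png',cv2.resize(np.hstack([A,B]),None,fx=2.5,fy=2.5))
print(proj(fs[0],[[.5473,-.3053,.124],[.5473,-.3053,.254]]),blob(fs[0],'red',[.5473,-.3053,.244],30),hullc(fs[0],.5473,-.3053,.234,.254,.025))
```

```text
57.51205765593905 21.993676016572863 [-0.86182255 -0.29056208 -3.3726246 ] [ 0.54732115 -0.30529731  0.16512996] [-1.79990594e+02  6.34844605e-03 -1.39998207e+02] 15.325
[[394.99116769 300.87945273]
 [410.37388531 254.50931179]] (array([409.01851852, 261.99537037]), np.int64(648)) [409.13496779 258.87142226]
```

View pics/pan6.png

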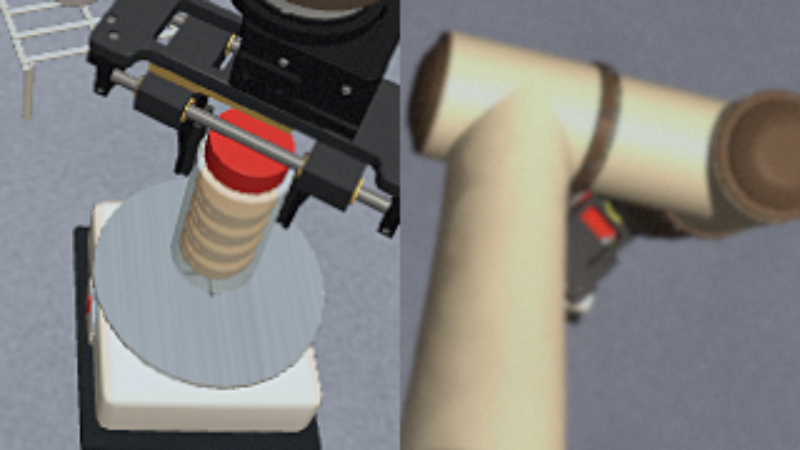

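The jar hangs upright over the pan's cross (crop (212,290)), and its lid projects where expected. Lowering in two stages: fast to just above the pan, then slowly with a force guard.

Run:
```python
from h import *
X=[.5473,-.3053]
def fz():
    v=[]
    for _ in range(5): env.dwell(.03); v.append(env.read_state()['force'][2])
    return np.mean(v)
env.move_straight(X+[.148],rate=.05); env.dwell(.2)
b=fz(); print('base',b)
hit=env.move_straight(X+[.130],rate=.008,force_limit=2.0)
s=env.read_state(); z=s['position'][2]; d=fz()-b
print(hit,s['position'],d,s['clock'])
for _ in range(8):
    if d>3.7 or z<.124: break
    z-=.0007; env.move_straight(X+[z],rate=.008); d=fz()-b
    print(round(z,4),round(d,2),env.read_state()['clock'])
```

```text
base -3.6667905695764227
True [ 0.54720025 -0.30522622  0.13487873] 3.528506898391022 17.7333
0.1342 3.68 18.475
0.1335 3.98 18.8917
```

About 4.0 N of the ~4.6 N is now on the pan, so release gently and retreat straight up.

Run:
```python
from h import *
env.gripper_to(1.0); env.dwell(.4)
s=env.read_state(); print(s['opening'],s['finger_force'],s['force'])
env.move_straight([.5473,-.3053,.33],rate=.12)
env.goto([.45,.0,.36],[180,0,-110]); env.dwell(.3)
fs=[env.grab_frame(n) for n in("side","top")]; print(lid(fs,[.547,-.305],.092),env.read_state()['clock'])
cv2.imwrite('pics/end.png',fs[0]['image'])
```

```text
0.9988823429684142 0.0 [0.0763351  0.31534903 0.76237075]
(array([ 0.54689942, -0.30597972]), array([-0.32152866,  0.55542577, -0.33744005, -0.65129469])) 23.5083
```

View pics/end.png

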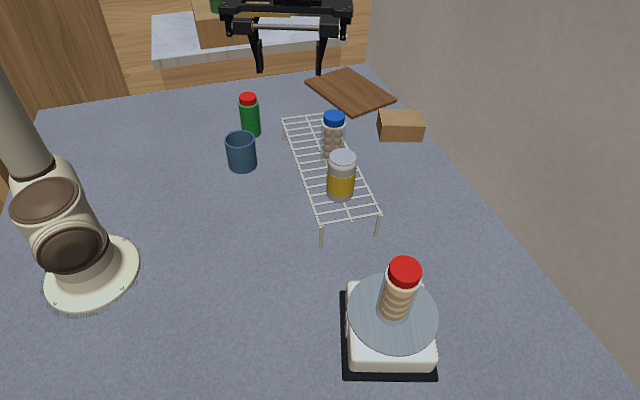

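The jar stands upright at the pan centre (side (397,310)), and the blue jar, tin and mug are unmoved. The arm is clear, so I hand it in.

```bash
python3 -c "
from workcell import env
print(env.close_job())"
```

```text
the job is handed in; nothing more can be done
None
```

The biscuit jar stands upright and released on the scale pan, measured within about 1 mm of its centre; the bystanders are unmoved in the final picture, and the job was handed in at about 23.5 s (no verdict was returned).

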